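# Snap the ball box lid shut all round

## Task

Press down the blue rim of the ball box lid, section by section, until all four sides have clicked shut flush with the white corners; a side may already be shut. Only press with the fingers: do not lift the box or push it out of its place, leave the cork block, brass weight and roller alone, and finish clear of everything.

Things in the scene. Friction and masses are not known exactly. Their poses are not given: they have to be found in the camera images.
- ball_box: Loose grey plastic storage box of six orange table tennis balls, 150 mm (its x) by 190 mm (its y) and 56 mm high, about 0.6 kg; origin at the centre of its underside, z up. It may stand at any yaw. Its lid has a fixed clear window in the middle (top 49 mm above the bench), four fixed white corner blocks, 24 mm square (tops 56 mm above the bench), and between the corners four separate blue rim sections that snap down, one on each side.
- clip_a (a joint): How far the rim section on the box's +x (a long side) side is pressed down, m: 0 = standing 8 mm proud of the corner blocks, 0.008 = clicked shut, flush with them. It slides straight down. Pressing it takes about 7 N at first and less as it goes; past about 5.5 mm it snaps the rest of the way and stays; let go well before that, it springs back up. It may be pressed anywhere on its top.
- clip_a_top (a point): Centre of the flat top of the blue rim section on the box's +x (a long side) side: 138 mm long, 23 mm wide, with its middle at (63, 0) mm in the box's x, y; top 64 mm above the bench when up (a yellow band then shows under it), 56 mm when shut. The point moves with the section.
- clip_b (a joint): How far the rim section on the box's +y (a short side) side is pressed down, m: 0 = standing 8 mm proud of the corner blocks, 0.008 = clicked shut, flush with them. It slides straight down. Pressing it takes about 7 N at first and less as it goes; past about 5.5 mm it snaps the rest of the way and stays; let go well before that, it springs back up. It may be pressed anywhere on its top.
- clip_b_top (a point): Centre of the flat top of the blue rim section on the box's +y (a short side) side: 98 mm long, 23 mm wide, with its middle at (0, 83) mm in the box's x, y; top 64 mm above the bench when up (a yellow band then shows under it), 56 mm when shut. The point moves with the section.
- clip_c (a joint): How far the rim section on the box's -x (the other long side) side is pressed down, m: 0 = standing 8 mm proud of the corner blocks, 0.008 = clicked shut, flush with them. It slides straight down. Pressing it takes about 7 N at first and less as it goes; past about 5.5 mm it snaps the rest of the way and stays; let go well before that, it springs back up. It may be pressed anywhere on its top.
- clip_c_top (a point): Centre of the flat top of the blue rim section on the box's -x (the other long side) side: 138 mm long, 23 mm wide, with its middle at (-63, 0) mm in the box's x, y; top 64 mm above the bench when up (a yellow band then shows under it), 56 mm when shut. The point moves with the section.
- clip_d (a joint): How far the rim section on the box's -y (the other short side) side is pressed down, m: 0 = standing 8 mm proud of the corner blocks, 0.008 = clicked shut, flush with them. It slides straight down. Pressing it takes about 7 N at first and less as it goes; past about 5.5 mm it snaps the rest of the way and stays; let go well before that, it springs back up. It may be pressed anywhere on its top.
- clip_d_top (a point): Centre of the flat top of the blue rim section on the box's -y (the other short side) side: 98 mm long, 23 mm wide, with its middle at (0, -83) mm in the box's x, y; top 64 mm above the bench when up (a yellow band then shows under it), 56 mm when shut. The point moves with the section.
- cork_block: Bystander: loose square cork sanding block, 60 x 60 x 32 mm; origin at the centre of its underside.
- brass_weight: Bystander: loose squat brass bench weight, 48 mm across, 48 mm high with a small knob; origin at the centre of its underside.
- roller: Bystander: loose hand roller, chrome drum 36 mm across and 70 mm long (along its y) with a dark wooden handle along its -x, reaching to 147 mm from the origin; origin on the bench under the drum's middle.
There are look-alikes about, which are no part of the job. There is more than one size of the ball_box; the one meant has the size given above.

How it is judged (in metres and radians):
At the end, for the whole second after the job is handed in: All four rim sections are shut to within 1.5 mm of flush; the box stands flat and at rest within 30 mm of where it was; the cork block, weight and roller are within 30 mm of where they were (value of joint each of clip_a, clip_b, clip_c, clip_d above 0.0065 m and distance of each of ball_box, cork_block, brass_weight, roller from where it was at the start of the episode below 0.03 m and angle between ball_box's own z axis and vertical below 0.05 rad and linear speed of ball_box below 0.01 m/s); the robot touches nothing.
It fails at once if the box is lifted more than 12 mm off the bench (height (world z) of ball_box above 0.012 m).
It fails at once if the box is pushed more than 30 mm from its place (distance of ball_box from where it was at the start of the episode above 0.03 m).
It fails at once if the box is tipped (angle between ball_box's own z axis and vertical above 0.15 rad).
It fails at once if a bystander is moved more than 30 mm (distance of any of cork_block, brass_weight, roller from where it was at the start of the episode above 0.03 m).
It also fails if it takes over 42 s, if anything falls off the work surface, if the arm or the gripper's body presses on something with over 40 N, if the wrist force passes 120 N, or if a joint passes its speed limit or range.

## Robot

A 6-joint arm with a two-finger parallel gripper is mounted at the origin on the work surface. World frame = base frame: x ahead of the robot, y to its left, z up, the work surface at z = 0. Lengths are in mm, angles in rad, forces in N, time in s.
With the tool pointing down it reaches from about 375 to 975 mm from the base axis. Payload 3.8 kg.
Tool frame: the origin (TCP) lies midway between the tips of the shut fingers; the grasp point (between the pads) lies 19 mm behind it (ctrl.tcp_to_grasp is the distance from the TCP to the grasp point, in mm); z points along the fingers, y is the line along which they close (so a half turn about z gives the same grasp; the last joint's range is limited). The gripper opens to 88 mm and grips with 3 to 60 N. Pads are 18 mm wide; open, the fingers measure 123 mm over their backs; the gripper's body (75 mm by 187 mm) begins 45 mm behind the grasp point.
Start: joints at [-1.145, 0.264, 1.604, -0, 1.274, -0.037], TCP at [301.351, -603.991, 238.706] pointing down, gripper open.
Joint ranges: [-2.63, 2.63], [-0.94, 2.18], [0.31, 2.57], [-1.31, 4.45], [0, 2.66], [-2.55, 2.55]. Speed limits (rad/s): [2.57, 2.57, 3.14, 3.14, 3.14, 3.14].

## Interface

Orientations are given as a unit quaternion [x, y, z, w].
In Python, from rig import ctrl gives the robot as it stands. The module is installed in compiled form; this text tells all that it offers.
- The arm moves only by the shell command python3 -m handwheel 'ROWS' [FORCE]. ROWS is JSON, a list of rows, each a list of 3 entries, a list of its own where there are three numbers: the gripper command: -1 is fully open, 1 is shut, values between are in proportion, then the shift along the tool's x, y, z normalised to -1 to 1, where 1 is 400 mm, then the turn, a rotation vector about the tool's x, y, z normalised to -1 to 1, where 1 is 90 degrees. In form: [[gripper, [x, y, z], [rx, ry, rz]], ...]. A call has 1 to 8 rows; each row is the pose to reach, as a shift and turn from the pose commanded when the call began, along the tool's axes at that moment; what a row does not reach only later rows make up. A row lasts 1/8 s, in which the tool goes at most 62.5 mm and 10.7 degrees, less where a joint would pass 70% of its speed; a pose out of reach is approached as far as the arm can. A call with a number of a shift or a turn outside -1 to 1 is refused whole. A call with a gripper value outside its range is refused whole. The fingers move at their own pace and stop on an object; FORCE is the grip in N (left out, the last holds). Time passes only in rows, so rows that repeat a pose let the fingers close. It gives the time, the measured TCP pose, the force, the opening and the grip force at its end, in the units of the state.
- ctrl.observe(): the state, without advancing time (a new reading comes with each control period).
- ctrl.snapshot(name): name is "side" or "top"; returns a dict with "image" (480x640x3 uint8, red, green, blue), "z_map" (480x640 float32, mm along the optical axis (not along the pixel's ray), 0 where there is no reading), "K" (3x3 intrinsics, pixels), "distortion" ([k1, k2, p1, p2, k3] as OpenCV has them; the pictures are not rectified), "cam_to_world" (4x4, takes a point from camera to world coordinates). Camera axes: x right, y up, looking along -z (the intrinsics and any distortion apply to the point x, -y, -z); pixel columns grow to the right and rows downward; lengths in mm; the calibration is good to about 2 mm. A picture is of the moment at which its call begins.
- ctrl.finish_job(): hands the job in; it is judged then, once.
The state is a dict: "time_s": time; "q": joint angles; "joint_velocities": joint speeds; "joint_efforts": joint torques, N m; "position": TCP position; "tool_rot": TCP orientation; "force": force on the tool from outside, world axes, zero at the start; "ft_torque": the same for the moment, N m; "grip_width": finger opening in mm; "grip_force": force on a finger pad.
Only numpy, scipy, OpenCV 4.12 (cv2) and the standard library are available. Lean on these libraries where they do the work, as an engineer would, in place of code of your own. Each camera call takes 0.05 s, during which the arm holds its last target. There are 200 camera calls.

## Working session

There is one attempt and no reset: what is moved stays moved. The work goes in short steps, Python scripts to look and compute and a shell command to move; the robot and the scene stay as the last step left them, time stands still between calls to the robot, and variables do not carry over. Pictures are saved under pics/ and viewed, at most 10 in all, crops included, and the job is handed in when it is done.

```bash
mkdir -p pics; cat > h.py <<'E'
import numpy as np, cv2
from rig import ctrl
def snap(n,f):
    s=ctrl.snapshot(n); cv2.imwrite('pics/'+f,s['image'][:,:,::-1]); np.savez('pics/'+f[:-4],**s); return s
def load(f): return np.load('pics/'+f+'.npz')
def ray(s,px,z):
    p=cv2.undistortPoints(np.float64(px).reshape(-1,1,2),s['K'],s['distortion'])[:,0]
    d=np.c_[p[:,0],-p[:,1],-np.ones(len(p))]@s['cam_to_world'][:3,:3].T
    o=s['cam_to_world'][:3,3]
    return o+d*((z-o[2])/d[:,2])[:,None]
E
python3 - <<'E'
from h import *
a=snap('top','t0.png');b=snap('side','s0.png')
print(a['cam_to_world'],b['cam_to_world'],ctrl.observe())
E
```

```text
[[-1.05916034e-02  9.86023546e-01 -1.66269013e-01  3.48466686e+02]
 [-9.99942657e-01 -1.01811787e-02  3.32060745e-03 -6.40442575e-01]
 [ 1.58138260e-03  1.66294649e-01  9.86074839e-01  1.00308553e+03]
 [ 0.00000000e+00  0.00000000e+00  0.00000000e+00  1.00000000e+00]] [[-9.86542141e-01  7.91340648e-02 -1.43081811e-01  3.47085161e+02]
 [-1.62398358e-01 -5.75967721e-01  8.01179104e-01  9.64015796e+02]
 [-1.90099454e-02  8.13633200e-01  5.81067671e-01  7.49988655e+02]
 [ 0.00000000e+00  0.00000000e+00  0.00000000e+00  1.00000000e+00]] {'time_s': 0.1, 'q': array([-1.14490690e+00,  2.64668345e-01,  1.60518159e+00, -2.63715933e-05,
        1.27370662e+00, -3.68907278e-02]), 'joint_velocities': array([-0.00133118, -0.00180683, -0.00223175, -0.00061531,  0.00142565,
        0.00034861]), 'joint_efforts': array([ 3.13254995e-04, -5.03618896e+01, -3.58071649e+01,  7.30863400e-02,
        2.33226089e-02, -5.25052189e-05]), 'position': array([ 301.0861578 , -603.43875518,  237.54905072]), 'tool_rot': array([ 9.73347191e-01,  2.29334432e-01, -2.02153184e-04, -9.60997539e-04]), 'force': array([ 1.08460277, -0.24323569,  0.08026926]), 'ft_torque': array([0.04904908, 0.03956385, 0.01025766]), 'grip_force': 0.0, 'grip_width': 88.07116114113069}
```

View pics/t0.png

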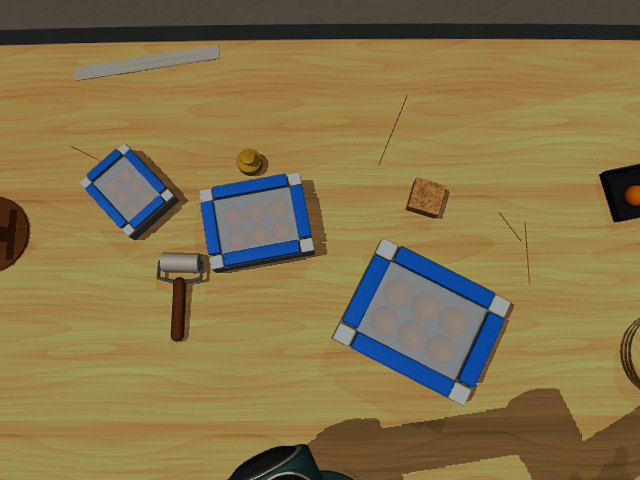

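View pics/s0.png

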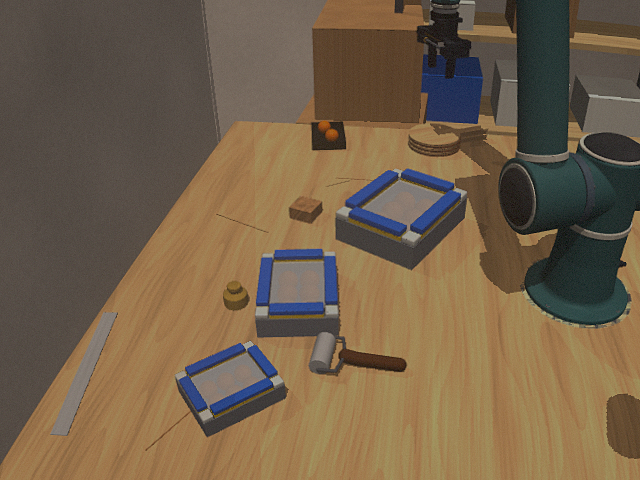

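Candidates in the top view are a small box (128,190), a medium box (257,222) and a large box (424,320). I'll measure their white corner spacings; the target should give 126 x 166 mm.

```bash
python3 - <<'E'
from h import *
s=load('t0'); im=s['image']; hsv=cv2.cvtColor(im,cv2.COLOR_RGB2HSV)
m=((hsv[...,1]<50)&(hsv[...,2]>165)).astype('uint8')
n,l,st,c=cv2.connectedComponentsWithStats(m)
for i in range(1,n):
    if st[i,4]>25:
        u,v=c[i]; z=s['z_map'][int(v),int(u)]
        p=cv2.undistortPoints(np.array([[[u,v]]]),s['K'],s['distortion'])[0,0]
        w=s['cam_to_world']@np.array([p[0]*z,-p[1]*z,-z,1])
        print(c[i].round(1),st[i,4],ray(s,[c[i]],56)[0].round(1),'depth z',w[2].round(1))
for nm,f,(x,y,w,h) in (('top','t0',(190,160,135,120)),('side','s0',(240,235,115,115))):
    im=load(f)['image'][y:y+h,x:x+w,::-1]; cv2.imwrite(f'pics/c_{nm}.png',cv2.resize(im,None,fx=4,fy=4,interpolation=2))
a=cv2.imread('pics/c_top.png')[:460,:];b=cv2.imread('pics/c_side.png')
a=cv2.resize(a,(400,400));b=cv2.resize(b,(400,400));cv2.imwrite('pics/c1.png',np.hstack([a,b]))
E
```

```text
(no output)
```

View pics/c1.png

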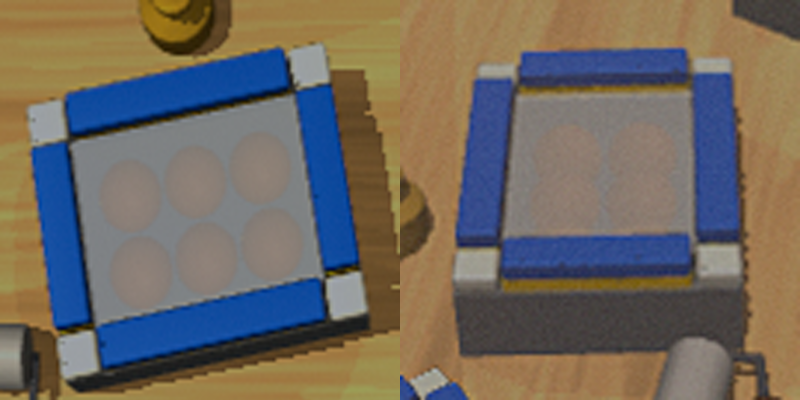

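The crop shows the medium box with its four white corners and blue sides, with yellow bands under several of them. The white threshold was too high, so I'll retune it and read the side heights from depth.

```bash
python3 - <<'E'
from h import *
s=load('t0'); im=s['image']; hsv=cv2.cvtColor(im,cv2.COLOR_RGB2HSV)
print(hsv[193,206],hsv[180,294],hsv[222,230])
b=(cv2.inRange(hsv,(100,150,60),(125,255,255)))
m=cv2.inRange(hsv,(0,0,150),(180,45,255))
H,W=b.shape; vv,uu=np.mgrid[:H,:W]
p=cv2.undistortPoints(np.stack([uu,vv],-1).reshape(-1,1,2).astype(float),s['K'],s['distortion'])[:,0]
z=s['z_map'].ravel(); P=(np.c_[p[:,0]*z,-p[:,1]*z,-z]@s['cam_to_world'][:3,:3].T+s['cam_to_world'][:3,3]).reshape(H,W,3)
for nm,mm in (('blue',b),('white',m)):
    n,l,st,c=cv2.connectedComponentsWithStats(mm)
    for i in range(1,n):
        if st[i,4]>60 and st[i,4]<9000:
            k=cv2.erode((l==i).astype('uint8'),np.ones((3,3)))>0
            if k.any(): print(nm,c[i].round(1),st[i,4],'z',np.median(P[k][:,2]).round(1),'at64',ray(s,[c[i]],64)[0,:2].round(1),'at56',ray(s,[c[i]],56)[0,:2].round(1))
E
```

```text
[100  10 161] [100  10 161] [ 13  35 138]
blue [103.4 164.6] 335 z 49.8 at64 [661.4 399.9] at56 [664.1 403.3]
blue [144.5 170.7] 472 z 49.9 at64 [648.5 322.3] at56 [651. 325.]
blue [249.  185.9] 894 z 65.1 at64 [617.  128.3] at56 [619.3 129.4]
blue [105.8 205.1] 482 z 49.8 at64 [584.  390.7] at56 [586. 394.]
blue [300.  210.5] 629 z 64.9 at64 [569.8  35.1] at56 [571.7  35.4]
blue [146.5 211.4] 367 z 50.0 at64 [571.2 314.9] at56 [573.1 317.6]
blue [210.2 227.1] 639 z 65.3 at64 [540.8 197.6] at56 [542.5 199.3]
blue [260.8 252.4] 952 z 65.2 at64 [493.7 105.6] at56 [494.9 106.5]
blue [443.8 276.5] 1815 z 85.8 at64 [ 446.8 -220.5] at56 [ 447.6 -222.4]
blue [365.8 290.5] 1295 z 86.1 at64 [423.5 -80.8] at56 [424.2 -81.5]
blue [480.8 349.2] 1367 z 85.9 at64 [ 318.5 -279.5] at56 [ 318.3 -281.9]
blue [402.4 363.8] 1908 z 86.0 at64 [ 295.6 -141.3] at56 [ 295.1 -142.5]
white [294.1 178.2] 114 z 57.0 at64 [630.6  45.8] at56 [633.   46.2]
white [166.4 194.6] 70 z 44.7 at64 [602.3 279.6] at56 [604.5 282. ]
white [205.4 194.6] 116 z 57.2 at64 [601.4 207.9] at56 [603.6 209.7]
white [127.6 229.4] 64 z 43.7 at64 [538.2 347.9] at56 [539.8 350.9]
white [306.5 244.6] 127 z 57.1 at64 [506.9  23.7] at56 [508.3  23.9]
white [386.2 249. ] 250 z 75.3 at64 [ 497.5 -119.2] at56 [ 498.8 -120.2]
white [215.8 261.5] 128 z 57.3 at64 [477.9 185.9] at56 [479.  187.5]
white [177.6 261.4] 195 z 36.5 at64 [478.8 254.6] at56 [479.9 256.7]
white [499.3 305.6] 250 z 75.2 at64 [ 393.8 -316.9] at56 [ 394.2 -319.6]
white [343.8 334.1] 260 z 75.2 at64 [347.6 -40.5] at56 [347.6 -40.8]
white [459.3 393.5] 268 z 75.4 at64 [ 243.8 -238.2] at56 [ 242.9 -240.2]
```

The medium box has corner spacings of 166 x 126 mm and corner tops at 57 mm, so it is the target. All four of its sides are up at about 65 mm. Next I'll work out the shifts.

```bash
cat >> h.py <<'E'
from scipy.spatial.transform import Rotation
def sh(p,q):  # units of shift from commanded p to q, start orientation
    R=Rotation.from_quat([.973347,.229334,0,0]).as_matrix(); return (R.T@(np.array(q)-np.array(p))/400).round(4)
E
python3 - <<'E'
from h import *
T=[(569.8,35.1),(617,128.3),(540.8,197.6),(493.7,105.6)]
p=[301.35,-603.99,238.7]; print(sh(p,[435,-284,150])); p=[435,-284,150]
for t in T: print(sh(p,[*t,80])); p=[*t,80]
E
```

```text
[ 0.6561 -0.5667  0.2217]
[ 0.6577 -0.5634  0.175 ]
[ 0.2096 -0.1558  0.    ]
[-0.0931 -0.2401  0.    ]
[-0.208   0.1532  0.    ]
```

```bash
r='[1,[0.656,-0.567,0.222],[0,0,0]]'; python3 -m handwheel '[[1,[0.656,-0.567,0.222],[0,0,0]],[1,[0.656,-0.567,0.222],[0,0,0]],[1,[0.656,-0.567,0.222],[0,0,0]],[1,[0.656,-0.567,0.222],[0,0,0]],[1,[0.656,-0.567,0.222],[0,0,0]],[1,[0.656,-0.567,0.222],[0,0,0]],[1,[0.656,-0.567,0.222],[0,0,0]]]' 10
python3 -m handwheel '[[1,[0.658,-0.563,0],[0,0,0]],[1,[0.658,-0.563,0],[0,0,0]],[1,[0.658,-0.563,0],[0,0,0]],[1,[0.658,-0.563,0],[0,0,0]],[1,[0.658,-0.563,0],[0,0,0]],[1,[0.658,-0.563,0],[0,0,0]],[1,[0.658,-0.563,0.15],[0,0,0]],[1,[0.658,-0.563,0.15],[0,0,0]]]'
```

```text
time_s: 0.98
position: [434.5, -280.5, 148.2]
tool_rot: [0.973, 0.231, -0.001, -0.002]
force: [0.2, -0.1, -0.1]
grip_width: 20.3
grip_force: 0.0
time_s: 1.98
position: [565.7, 34.4, 85.3]
tool_rot: [0.973, 0.229, -0.005, -0.001]
force: [-0.4, -0.3, -0.7]
grip_width: 0.5
grip_force: 0.0
```

```bash
python3 -m handwheel '[[1,[0,0,0],[0,0,0]],[1,[0,0,0],[0,0,0]]]'; python3 - <<'E'
from h import *
a=snap('side','s1.png')['image'][170:350,200:400,::-1]
cv2.imwrite('pics/c2.png',cv2.resize(a,None,fx=3,fy=3,interpolation=2))
E
```

```text
time_s: 2.22
position: [571.6, 34.3, 92.3]
tool_rot: [0.973, 0.229, 0.002, 0.0]
force: [-0.4, -1.3, -0.0]
grip_width: 0.1
grip_force: 0.0
```

View pics/c2.png

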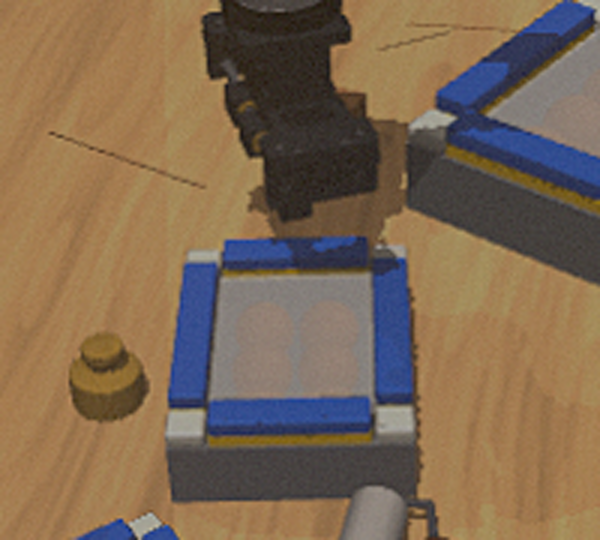

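The crop shows the shut fingertips at about (290,213), hovering over the far short rim. All the rims visible still show yellow bands. Next I'll press down.

```bash
python3 -m handwheel '[[1,[0,0,0.06],[0,0,0]],[1,[0,0,0.07],[0,0,0]],[1,[0,0,0.08],[0,0,0]],[1,[0,0,0.085],[0,0,0]],[1,[0,0,0.085],[0,0,0]],[1,[0,0,0.085],[0,0,0]]]'
```

```text
time_s: 3.02
position: [570.2, 35.0, 56.4]
tool_rot: [0.973, 0.229, 0.0, 0.0]
force: [-0.5, -0.9, 3.5]
grip_width: 0.7
grip_force: 1.1
```

```bash
python3 -m handwheel '[[1,[0,0,0.005],[0,0,0]],[1,[0,0,0.005],[0,0,0]],[1,[0,0,0.005],[0,0,0]]]'; python3 -m handwheel '[[1,[0,0,-0.09],[0,0,0]],[1,[0,0,-0.09],[0,0,0]],[1,[0.21,-0.156,-0.09],[0,0,0]],[1,[0.21,-0.156,-0.09],[0,0,0]],[1,[0.21,-0.156,-0.09],[0,0,0]],[1,[0.21,-0.156,-0.09],[0,0,0]]]'
python3 - <<'E'
from h import *
a=snap('side','s2.png')['image'][170:350,200:400,::-1]
cv2.imwrite('pics/c3.png',cv2.resize(a,None,fx=3,fy=3,interpolation=2))
E
```

```text
time_s: 3.4
position: [570.3, 35.0, 56.3]
tool_rot: [0.973, 0.229, 0.0, 0.0]
force: [-5.7, -1.2, 15.4]
grip_width: 0.4
grip_force: 7.3
time_s: 4.15
position: [616.0, 128.1, 88.5]
tool_rot: [0.973, 0.23, -0.001, 0.0]
force: [-0.1, 0.2, -0.4]
grip_width: 0.5
grip_force: 0.0
```

View pics/c3.png

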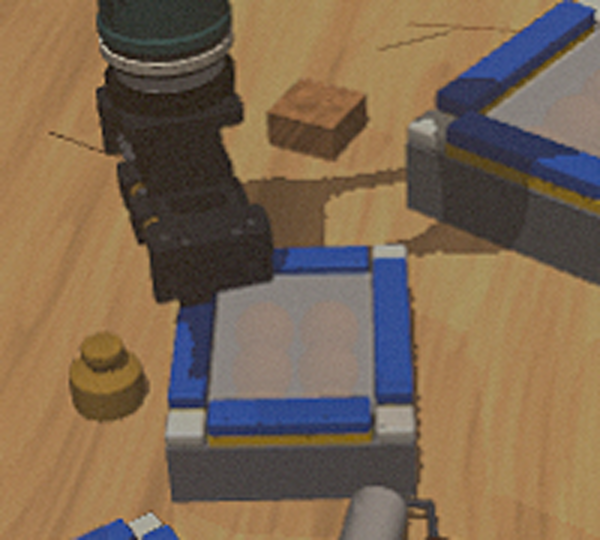

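The far rim, around (320,260), is now flush with its corner and its yellow band is gone. The fingers are over the left long rim at about (195,300). The commanded height is 90 mm, so I'll press this rim to 54 mm and move on to the next.

```bash
python3 -m handwheel '[[1,[0,0,0.06],[0,0,0]],[1,[0,0,0.07],[0,0,0]],[1,[0,0,0.08],[0,0,0]],[1,[0,0,0.085],[0,0,0]],[1,[0,0,0.09],[0,0,0]],[1,[0,0,0.09],[0,0,0]],[1,[0,0,0.09],[0,0,0]]]'
python3 -m handwheel '[[1,[0,0,-0.09],[0,0,0]],[1,[0,0,-0.09],[0,0,0]],[1,[-0.093,-0.24,-0.09],[0,0,0]],[1,[-0.093,-0.24,-0.09],[0,0,0]],[1,[-0.093,-0.24,-0.09],[0,0,0]],[1,[-0.093,-0.24,-0.09],[0,0,0]]]'
python3 -m handwheel '[[1,[0,0,0.06],[0,0,0]],[1,[0,0,0.07],[0,0,0]],[1,[0,0,0.08],[0,0,0]],[1,[0,0,0.085],[0,0,0]],[1,[0,0,0.09],[0,0,0]],[1,[0,0,0.09],[0,0,0]],[1,[0,0,0.09],[0,0,0]]]'
```

```text
time_s: 5.08
position: [616.7, 127.9, 56.3]
tool_rot: [0.973, 0.229, -0.001, 0.0]
force: [-7.0, -2.4, 14.4]
grip_width: 0.6
grip_force: 7.0
time_s: 5.82
position: [541.0, 197.6, 89.4]
tool_rot: [0.973, 0.23, -0.0, 0.0]
force: [0.9, -0.2, 1.1]
grip_width: 0.5
grip_force: 0.0
time_s: 6.7
position: [541.5, 197.2, 56.3]
tool_rot: [0.973, 0.229, -0.0, 0.0]
force: [-5.4, -2.9, 14.2]
grip_width: 0.5
grip_force: 7.5
```

```bash
python3 -m handwheel '[[1,[0,0,-0.09],[0,0,0]],[1,[0,0,-0.09],[0,0,0]],[1,[-0.208,0.153,-0.09],[0,0,0]],[1,[-0.208,0.153,-0.09],[0,0,0]],[1,[-0.208,0.153,-0.09],[0,0,0]],[1,[-0.208,0.153,-0.09],[0,0,0]]]'
python3 -m handwheel '[[1,[0,0,0.06],[0,0,0]],[1,[0,0,0.07],[0,0,0]],[1,[0,0,0.08],[0,0,0]],[1,[0,0,0.085],[0,0,0]],[1,[0,0,0.09],[0,0,0]],[1,[0,0,0.09],[0,0,0]],[1,[0,0,0.09],[0,0,0]]]'
python3 -m handwheel '[[1,[0,0,-0.09],[0,0,0]],[1,[0,0,-0.25],[0,0,0]],[1,[0,0,-0.35],[0,0,0]],[1,[-0.45,0.4,-0.35],[0,0,0]],[1,[-0.45,0.4,-0.35],[0,0,0]],[1,[-0.45,0.4,-0.35],[0,0,0]],[1,[-0.45,0.4,-0.35],[0,0,0]],[1,[-0.45,0.4,-0.35],[0,0,0]]]'
```

```text
time_s: 7.45
position: [494.0, 105.9, 89.5]
tool_rot: [0.973, 0.229, -0.0, -0.0]
force: [0.6, -0.7, 0.3]
grip_width: 0.2
grip_force: 0.0
time_s: 8.32
position: [494.2, 106.4, 56.3]
tool_rot: [0.973, 0.229, -0.0, -0.0]
force: [-5.6, -0.3, 17.3]
grip_width: 0.6
grip_force: 8.8
time_s: 9.32
position: [402.9, -120.1, 193.8]
tool_rot: [0.974, 0.227, -0.0, 0.0]
force: [-0.3, -0.6, 0.0]
grip_width: 0.6
grip_force: 0.0
```

```bash
python3 -m handwheel '[[1,[0,0,0],[0,0,0]],[1,[0,0,0],[0,0,0]]]'; python3 - <<'E'
from h import *
b=snap('side','s9.png')['image'][230:350,220:360,::-1]
s=snap('top','t9.png'); a=s['image'][150:285,180:330,::-1]
cv2.imwrite('pics/c4.png',np.hstack([cv2.resize(a,(400,400)),cv2.resize(b,(400,400))]))
hsv=cv2.cvtColor(s['image'],cv2.COLOR_RGB2HSV)
bl=cv2.inRange(hsv,(100,150,60),(125,255,255)); wh=cv2.inRange(hsv,(0,0,150),(180,45,255))
c=s['cam_to_world']
for nm,m in (('blue',bl),('white',wh)):
    n,l,st,ce=cv2.connectedComponentsWithStats(m)
    for i in range(1,n):
        u,v=ce[i]
        if st[i,4]>60 and 195<u<320 and 165<v<275:
            k=cv2.erode((l==i).astype('uint8'),np.ones((3,3)))>0; y,x=np.nonzero(k)
            z=s['z_map'][k]; p=cv2.undistortPoints(np.c_[x,y].astype(float).reshape(-1,1,2),s['K'],s['distortion'])[:,0]
            print(nm,ce[i].round(1),np.median((np.c_[p[:,0]*z,-p[:,1]*z,-z]@c[:3,:3].T)[:,2]+c[2,3]).round(1))
E
```

```text
time_s: 9.57
position: [404.7, -116.5, 193.8]
tool_rot: [0.973, 0.23, -0.0, -0.0]
force: [-0.4, 0.4, 0.4]
grip_width: 0.2
grip_force: 0.0
blue [249.7 187.1] 57.0
blue [300.2 211.5] 57.0
blue [211.1 228. ] 57.0
blue [261.2 253.1] 57.1
white [293.8 178.6] 57.1
white [205.4 194.8] 57.5
white [277.8 208.7] 49.8
white [255.8 212.9] 49.9
white [233.5 216.9] 50.0
white [281.9 230.9] 50.5
white [259.6 235.3] 50.1
white [237.3 239.1] 50.3
white [306.1 244.5] 56.6
white [215.9 261.4] 56.8
```

View pics/c4.png

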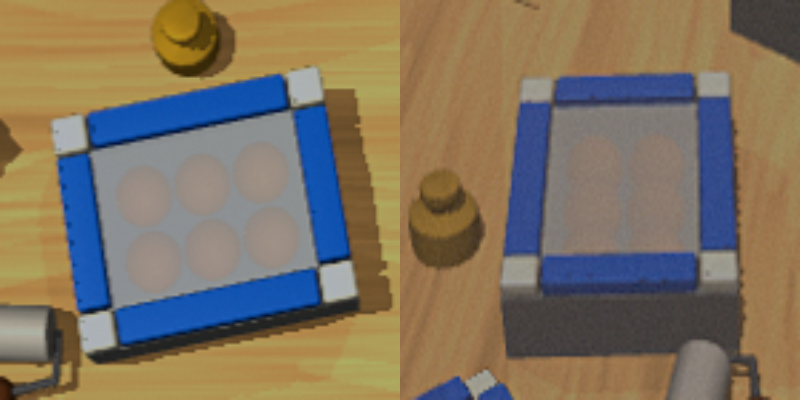

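All four rims sit level with the corners at about 57 mm, no yellow shows in either view, and the box has not moved.

```bash
python3 -c "
from rig import ctrl; print(ctrl.finish_job())"
```

```text
the job is handed in; nothing more can be done
None
```

I pressed all four rim sections of the medium (150 x 190 mm) box shut, flush with the corners, left the box in place and the arm clear of everything, and handed the job in at about 10 s on the robot's clock; no verdict came back.

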